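# Dim the microscope lamp to its mark, then pull a filter

## Task

Dim the microscope lamp: turn its round dial down (counter-clockwise) until the pointer lines up with the raised tab of the marker ring around it, without turning the ring. Only then lift the framed glass filter with the narrow grip tab straight up out of its slot in the lamp house and stand it fully down in the slot of the small filter stand. Let go of everything, leave the filter with the wide grip bar in its slot and do not push over or shift the other things on the bench.

Things in the scene. Friction and masses are not known exactly. Their poses are not given: they have to be found in the camera images.
- lamp: white fixed lamp house, top deck 100 mm up. Origin: centre of underside, x from panel to back, y left; footprint x -120..130, y -100..100 mm. Front panel slopes 20 deg, 59 mm high at x -120 to 100 mm at x -7; outward normal (-0.342, 0, 0.940). Two slots 63 (x) x 8 (y) x 55 mm deep in the deck at x 75, y +32 and -32 mm, a filter in each. A lens tube, 60 mm wide, sticks 45 mm out of the +y side.
- panel_centre (a point): centre of the dial's axis on the face of the sloped panel (lamp frame -63.7, 0, 79.5 mm). Axes as the lamp's.
- dial_grip (a point): point on the dial axis at the height to grip, 30 mm off the panel. Dial: round black fluted knob 40 mm in diameter, flat top 36 mm off the panel, with a skirt 55 mm in diameter from 4 to 10 mm off the panel. The point's z axis is the dial axis, out of the panel; it turns with the dial.
- dial (a joint): dial angle, 0 to 4.0 rad, end stops at both; grows clockwise as seen from above the panel. At 2.0 the white pointer line on the knob points straight up the slope; at 0 it points down to the left as seen from the robot. Ticks on the panel every 0.4 rad. It stays where it is left.
- dial_pointer (a point): point in line with the dial's white pointer line, 39 mm from the axis, 6.5 mm off the panel; moves with the dial
- ring (a joint): angle of the raised tab of the marker ring, on the same scale as joint dial (equal values: pointer and tab in line). The aluminium ring is 96 mm in diameter, 3 mm thick, round the foot of the dial, stiff to turn.
- ring_tab (a point): the raised tab of the marker ring, 16 mm long radially (32 to 48 mm from the axis), 7 mm wide, dark steel, 3 mm high: a point on its top, 39 mm from the axis, 6.5 mm off the panel. It coincides with dial_pointer when the dial is at the mark.
- filter: the filter to pull: black frame with glass 60 (x) x 5 (y) x 67 mm tall, on its top edge a narrow grip tab 22 (x) x 9 (y) x 28 mm tall; 95 mm tall in all, 60 g. Origin: centre of its lower edge, z up the plate. It starts in either slot, lower edge 45 mm above the table, so the tab stands 12 to 40 mm above the deck.
- filter_tab (a point): grip point of the filter, in the tab, 85 mm above the lower edge
- spare_filter: the other filter, alike but with a grip bar 56 mm wide (x); it stays in the other slot. Origin: centre of its lower edge.
- stand: filter stand, fixed: aluminium foot 96 (x) x 75 (y) x 12 mm with two grey walls 86 mm long, 40 mm high (top 52 mm above the table) and end posts that leave one slot 70 mm long (x), 16 mm wide (y), 40 mm deep. Origin: centre of the underside; a filter standing in it leans a little.
- stand_slot (a point): centre of the slot's floor, 12 mm above the table; x along the slot
- oil_bottle: bystander: amber bottle 34 mm in diameter, 75 mm high; origin under its centre
- dishes: bystander: stack of two clear dishes 62 mm in diameter, 32 mm high; origin under its centre
- objective: bystander: steel microscope objective 32 mm in diameter, 48 mm high; origin under its centre
- flask: bystander: flat clear culture flask 75 x 50 x 24 mm with a neck and a cap along its +x; origin under its body's centre
Mind the look-alikes: they are no part of the job. What is shaped like the spare_filter but orange or turquoise is not meant. Leave any red look-alike of the filter alone.

How it is judged:
On the way, in this order (a step that is already met when the one before it is completed fails the run):
1. the dial is turned down to the tab of the marker ring and stands still there, the filter still in its slot (distance between dial_pointer and ring_tab below 0.0045 m and velocity of joint dial between -0.05 and 0.05 rad/s and z of filter in the frame of lamp below 0.052 m), for 0.3 s.
2. the filter is lifted clear of the lamp house (z of filter in the frame of lamp above 0.102 m), for 0.05 s.
At the end, for the whole second after the job is handed in: Dial pointer within 4.5 mm of the ring tab (39 mm from the axis, 6.5 deg) and still; the narrow-tab filter at rest in the stand slot, lower edge within 8 mm of the slot floor, 12 mm (along) and 9 mm (across) of its centre, tilt under 0.4 rad; the wide-bar filter down in its lamp slot (distance between dial_pointer and ring_tab below 0.0045 m and velocity of joint dial between -0.05 and 0.05 rad/s and x of filter in the frame of stand_slot between -0.012 and 0.012 m and y of filter in the frame of stand_slot between -0.009 and 0.009 m and z of filter in the frame of stand_slot between -0.006 and 0.008 m and angle between filter's own z axis and vertical below 0.4 rad and linear speed of filter below 0.02 m/s and z of spare_filter in the frame of lamp below 0.052 m and horizontal distance between spare_filter and panel_centre below 0.2 m); the robot touches nothing.
It fails at once if the marker ring is turned (distance of ring_tab from where it was at the start of the episode above 0.004 m).
It fails at once if the filter is lifted out while the lamp is not dimmed to the mark (z of filter in the frame of lamp above 0.06 m and distance between dial_pointer and ring_tab above 0.0045 m).
It fails at once if the wide-barred filter is pulled out of its seat (distance of spare_filter from where it was at the start of the episode above 0.015 m).
It fails at once if a bystander (oil bottle, dishes, objective, flask) is pushed more than 30 mm or knocked over (distance of any of oil_bottle, dishes, objective, flask from where it was at the start of the episode above 0.03 m or angle between any of oil_bottle, dishes, objective, flask's own z axis and vertical above 0.6 rad).
It also fails if it takes over 64 s, if anything falls off the work surface, if the arm or the gripper's body presses on something with over 40 N, if the wrist force passes 120 N, or if a joint passes its speed limit or range.

## Robot

A 6-joint arm with a two-finger parallel gripper is mounted at the origin on the work surface. World frame = base frame: x ahead of the robot, y to its left, z up, the work surface at z = 0. Lengths are in m, angles in rad, forces in N, time in s.
With the tool pointing down it reaches from about 0.375 to 0.975 m from the base axis. Payload 3.8 kg.
Tool frame: the origin (TCP) lies at the centre of the arm's flange, where the gripper is bolted on; the fingertips stand 173 mm ahead of it and the grasp point (between the pads) lies 155 mm ahead of it (bot.tip_reach is the distance from the TCP to the fingertips, in m); z points along the fingers, y is the line along which they close (so a half turn about z gives the same grasp; the last joint's range is limited). The gripper opens to 85 mm and grips with 20 to 120 N. Pads are 22 mm wide; open, the fingers measure 114 mm over their backs; the gripper's body (76 mm by 85 mm) begins 54 mm behind the grasp point. The pads swing forward as they close: fully open they stand 13 mm farther back than shut.
Start: joints at [1.255, 0.264, 1.604, -0, 1.274, -0.037], TCP at [0.186, 0.649, 0.405] pointing down, gripper open.
Joint ranges: [-2.63, 2.63], [-0.94, 2.18], [0.31, 2.57], [-1.31, 4.45], [0, 2.66], [-2.55, 2.55]. Speed limits (rad/s): [2.57, 2.57, 3.14, 3.14, 3.14, 3.14].

## Interface

Orientations are given as a rotation vector (axis times angle).
In Python, from workcell import bot gives the robot as it stands.
- The arm moves only by the tool drive_tool, never from a script. Its arguments are lists of equal length, an entry for each row: "claw": the finger opening in mm, from 0 to 85.4; "slide": the shift along the world's x, y, z each as a share of 0.5 m, from -1 to 1, a list of three; "yaw": the turn about the world's z as a share of 180 degrees, from -1 to 1. A call has 1 to 8 rows; each row is the pose to reach, as a shift and turn from the pose commanded when the call began, turning the shorter way round; what a row does not reach only later rows make up. A row lasts 1/12 s, in which the tool goes at most 41.7 mm and 7.16 degrees, less where a joint would pass 70% of its speed; a pose out of reach is approached as far as the arm can. A call with a number of a shift or a turn outside -1 to 1 is refused whole. A call with a gripper value outside its range is refused whole. The fingers move at their own pace and stop on an object; "newtons" is the grip in N (left out, the last holds). Time passes only in rows, so rows that repeat a pose let the fingers close. It gives the time, the measured TCP pose, the force, the opening and the grip force at its end, in the units of the state.
- bot.read_state(): the state, without advancing time (a new reading comes with each control period).
- bot.read_camera(name): name is "scene" or "side" or "wrist"; returns a dict with "color" (480x640x3 uint8, red, green, blue), "depth" (480x640 float32, m along the optical axis (not along the pixel's ray), 0 where there is no reading), "mtx" (3x3 intrinsics, pixels), "eye" and "rotation" of the camera in the world. Camera axes: x right, y up, looking along -z (the intrinsics and any distortion apply to the point x, -y, -z); pixel columns grow to the right and rows downward; lengths in m; the calibration is good to about 2 mm. The wrist camera is an equidistant fisheye: a pixel r from the principal point sees the ray r / f radians off the axis. A picture is of the moment at which its call begins.
- bot.finish_job(): hands the job in; it is judged then, once.
The state is a dict: "time": time; "q": joint angles; "joint_vel": joint speeds; "joint_torque": joint torques, N m; "tool_pos": TCP position; "tcp_rot": TCP orientation; "wrist_force": force on the tool from outside, world axes, zero at the start; "torque": the same for the moment, N m; "width": opening from 0.0 (shut) to 1.0 (fully open); "grip_force": force on a finger pad.
Only numpy, scipy, OpenCV 4.12 (cv2) and the standard library are available. Lean on these libraries where they do the work, as an engineer would, in place of code of your own. Each camera call takes 0.05 s, during which the arm holds its last target. There are 200 camera calls.

## Working session

There is one attempt and no reset: what is moved stays moved. The work goes in short steps, Python scripts to look and compute and a tool call to move; the robot and the scene stay as the last step left them, time stands still between calls to the robot, and variables do not carry over. Pictures are saved under pics/ and viewed, at most 10 in all, crops included, and the job is handed in when it is done.

Besides the shell and the picture viewer there is one more tool, called after "Call:" as name([rows], argument=value, ...), one row to a line, values as JSON. drive_tool: Moves the arm, as the interface text tells. Shift numbers are shares of 0.5 m and turn numbers shares of 180 degrees, none past 1 either way. Its arguments: {"type":"object","properties":{"claw":{"type":"array","items":{"type":"number"}},"slide":{"type":"array","items":{"type":"array","items":{"type":"number"}}},"yaw":{"type":"array","items":{"type":"number"}},"newtons":{"type":"number"}},"required":["claw","slide","yaw"]}

```bash
mkdir -p pics; cat > h.py <<'E'
import numpy as np, cv2, pickle
from workcell import bot
def grab(n,tag):
    c=bot.read_camera(n); pickle.dump(c,open(f'{tag}.pkl','wb'))
    cv2.imwrite(f'pics/{tag}.png',c['color'][:,:,::-1]); return c
def load(tag): return pickle.load(open(f'{tag}.pkl','rb'))
def rays(c,uv,fish=False):
    uv=np.atleast_2d(np.array(uv,float)); K=c['mtx']
    x=(uv[:,0]-K[0,2])/K[0,0]; y=(uv[:,1]-K[1,2])/K[1,1]
    if fish:
        t=np.hypot(x,y)+1e-12; d=np.c_[x/t*np.sin(t),-y/t*np.sin(t),-np.cos(t)]
    else: d=np.c_[x,-y,-np.ones_like(x)]
    return d@np.array(c['rotation']).T
def onz(c,uv,z,fish=False):
    d=rays(c,uv,fish); e=np.array(c['eye']); return e+d*((z-e[2])/d[:,2])[:,None]
def dep(c,uv):
    # perspective only
    uv=np.atleast_2d(uv); d=rays(c,uv); z=np.array([c['depth'][int(round(v)),int(round(u))] for u,v in uv]); return np.array(c['eye'])+d*z[:,None]
def proj(c,P,fish=False):
    p=(np.atleast_2d(P)-np.array(c['eye']))@np.array(c['rotation']); K=c['mtx']
    x,y,z=p[:,0],-p[:,1],-p[:,2]
    if fish:
        r=np.hypot(x,y)+1e-12; t=np.arctan2(r,z); x,y=x/r*t,y/r*t
    else: x,y=x/z,y/z
    return np.c_[K[0,0]*x+K[0,2],K[1,1]*y+K[1,2]]
def tri(a,ua,b,ub,fa=False,fb=False):
    A=[];B=[]
    M=np.zeros((3,3));v=np.zeros(3)
    L=[]
    for c,u,f in((a,ua,fa),(b,ub,fb)):
        d=rays(c,u,f)[0];d/=np.linalg.norm(d);Q=np.eye(3)-np.outer(d,d);e=np.array(c['eye']);M+=Q;v+=Q@e;L.append((Q,e))
    X=np.linalg.solve(M,v); return X,[np.linalg.norm(Q@(X-e)) for Q,e in L]
E
python3 - <<'E'
from h import *
for n in('scene','side','wrist'):
    c=grab(n,n+'0'); print(n,c['mtx'].round(1).tolist(),np.round(c['eye'],3),np.round(c['rotation'],3).tolist(),[k for k in c])
print(bot.read_state())
E
```

```text
scene [[530.8, 0.0, 320.0], [0.0, 530.8, 247.2], [0.0, 0.0, 1.0]] [ 0.854 -0.542  0.907] [0.668, 0.174, 0.48] ['color', 'depth', 'mtx', 'eye', 'rotation']
side [[520.6, 0.0, 312.9], [0.0, 520.6, 233.3], [0.0, 0.0, 1.0]] [-0.031 -0.911  0.747] [1.019, -0.308, -0.488] ['color', 'depth', 'mtx', 'eye', 'rotation']
wrist [[371.6, 0.0, 321.3], [0.0, 371.6, 246.0], [0.0, 0.0, 1.0]] [0.119 0.668 0.374] [-0.24, -0.177, 1.283] ['color', 'depth', 'mtx', 'eye', 'rotation']
{'time': 0.15, 'q': array([ 1.25507731e+00,  2.64590689e-01,  1.60505815e+00,  3.21913191e-06,
        1.27371186e+00, -3.69069970e-02]), 'joint_vel': array([ 0.00195252, -0.0006383 , -0.00507893, -0.00131297,  0.00173252,
       -0.00022103]), 'joint_torque': array([ 2.11210863e-05, -5.15905595e+01, -3.67958772e+01, -1.22204601e-04,
        7.98801746e-03,  3.74221008e-05]), 'tool_pos': array([0.18569358, 0.64868241, 0.40364179]), 'tcp_rot': array([-4.36497515e-01, -3.11080366e+00,  2.73306997e-03]), 'wrist_force': array([0.38309446, 0.14241864, 0.07006676]), 'torque': array([-0.06343009,  0.01028087,  0.05357505]), 'grip_force': 0.0, 'width': 1.0009997910549129}
```

View pics/scene0.png

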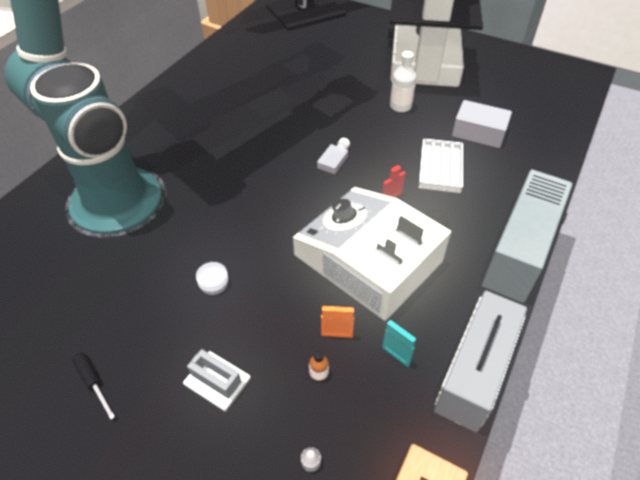

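View pics/side0.png

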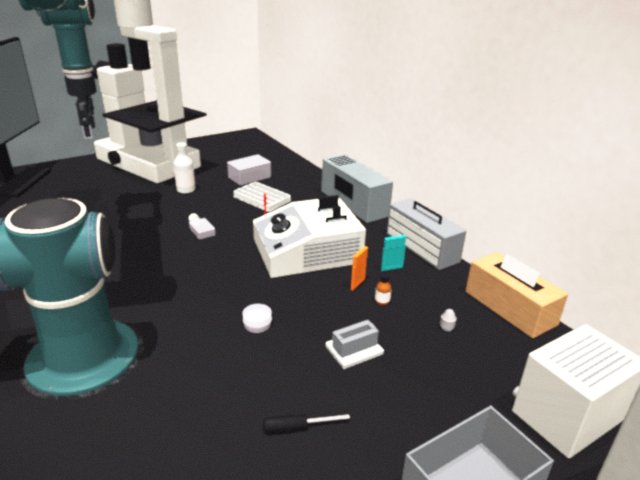

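The scene view shows the lamp house around (370,245), with the dial at (345,212). Things that could be mistaken for the filter:
- Narrow-tab black filter at (390,250), which is my choice.
- Wide-bar black filter at (409,230).
- Red look-alike at (394,183).
- Orange look-alike at (337,321) and turquoise look-alike at (398,342).

The stand is at (216,376). Next is a close crop to confirm the choice.

```bash
sed -i "s/c=bot.read_camera(n); /c=bot.read_camera(n); c['rotation']=cv2.Rodrigues(np.array(c['rotation'],float))[0]; /" h.py
python3 - <<'E'
from h import *
a=grab('scene','s1'); b=grab('side','d1')
for n in 'sd':
    c=load(n+'1'); print(np.isfinite(c['depth']).mean(),(c['depth']>0).mean())
m=np.hstack([cv2.resize(a['color'][175:325,285:460],None,fx=2.9*0.8,fy=2.9*.8,interpolation=3)[:340,:400],cv2.resize(b['color'][185:285,245:375],None,fx=3,fy=3,interpolation=3)[:300,:390].copy() if 0 else cv2.copyMakeBorder(cv2.resize(b['color'][185:285,245:375],None,fx=3,fy=3,interpolation=3),0,40,0,0,0)])
cv2.imwrite('pics/crop1.png',m[:,:,::-1]); print(m.shape)
A=load('s1');B=load('d1')
for uv in [(390,250),(370,230),(409,230),(345,208),(420,255),(216,376),(212,278)]: print(uv,dep(A,uv).round(4))
for uv in [(345,234),(280,222),(300,230),(355,340),(257,318)]: print('side',uv,dep(B,uv).round(4))
E
```

```text
1.0 0.9959798177083333
1.0 0.9961067708333333
(340, 790, 3)
(390, 250) [[0.6652 0.0739 0.1231]]
(370, 230) [[0.6033 0.1201 0.1002]]
(409, 230) [[0.6774 0.1374 0.1233]]
(345, 208) [[0.5388 0.1345 0.1185]]
(420, 255) [[0.7156 0.1086 0.0997]]
(216, 376) [[ 0.4803 -0.2593  0.0119]]
(212, 278) [[ 0.3564 -0.0951  0.0339]]
side (345, 234) [[0.6471 0.0125 0.0949]]
side (280, 222) [[0.5221 0.1257 0.1091]]
side (300, 230) [[0.558  0.0853 0.0955]]
side (355, 340) [[ 0.4691 -0.2843  0.0497]]
side (257, 318) [[ 0.3407 -0.1041  0.0313]]
```

View pics/crop1.png

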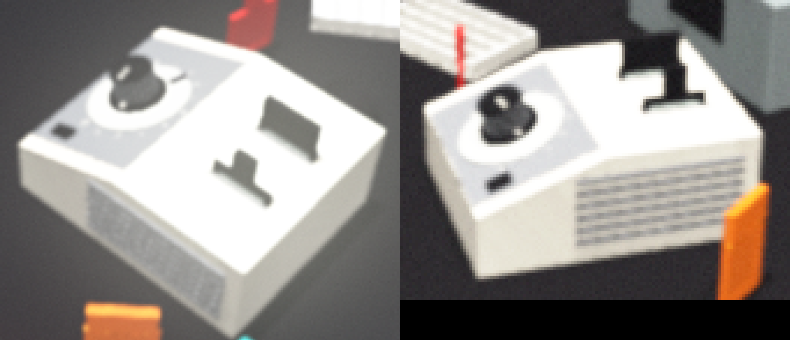

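The crop confirms it: in the scene half the narrow tab is at about (240,165) and the wide bar at (290,125). The dark ring tab is at about (178,76), to the upper right of the knob. Next I measure poses from the depth clouds.

```bash
cat >> h.py <<'E'
def cloud(c,fish=False):
    v,u=np.mgrid[0:480,0:640]; uv=np.c_[u.ravel(),v.ravel()]; d=rays(c,uv,fish)
    if fish:
        f=-(d@np.array(c['rotation'])[:,2]); d=d/np.where(f<.05,np.inf,f)[:,None]
    return (np.array(c['eye'])+d*c['depth'].ravel()[:,None]),c['color'].reshape(-1,3).astype(int),uv
def rect(P):
    return cv2.minAreaRect((P[:,:2]*1000).astype(np.float32))
E
python3 - <<'E'
from h import *
def box(P,a,b): return np.all((P>=a)&(P<=b),axis=1)
for t in('s1','d1'):
    c=load(t); P,C,uv=cloud(c); br=C.sum(1)
    m=box(P,[.45,-.02,.096],[.8,.3,.104])&(br>500)
    # erode
    im=cv2.erode(m.reshape(480,640).astype(np.uint8),np.ones((2,2))).ravel()>0
    print(t,'deck',m.sum(),rect(P[m]),np.median(P[m,2]))
    n=box(P,[.58,.0,.109],[.75,.22,.2])&(br<350); 
    k,l,s,ce=cv2.connectedComponentsWithStats(n.reshape(480,640).astype(np.uint8))
    for i in range(1,k):
        if s[i,4]>15:
            q=(l.ravel()==i); print(' dark',s[i],rect(P[q]),P[q,2].max(),P[q].mean(0).round(4))
    m=box(P,[.38,-.36,.046],[.58,-.18,.058]); print(' stand walls',m.sum(),rect(P[m]),np.median(P[m,2]))
    m=box(P,[.38,-.36,.008],[.58,-.18,.016]); print(' stand foot',m.sum(),rect(P[m]),np.median(P[m,2]))
    m=box(P,[.48,.06,.108],[.6,.2,.13])&(br<300); print(' knob',m.sum(),P[m].mean(0),rect(P[m]))
E
```

```text
s1 deck 5335 ((621.2191162109375, 122.30464172363281), (203.90927124023438, 213.80850219726562), 76.41896057128906) 0.09998954158817608
 stand walls 785 ((484.79864501953125, -263.71942138671875), (41.43336868286133, 87.87521362304688), 86.750732421875) 0.05135202113760495
 stand foot 905 ((485.32281494140625, -263.4255065917969), (76.14942169189453, 96.41279602050781), 87.03709411621094) 0.011633335619933294
 knob 75 [0.52670272 0.14544673 0.11460488] ((524.9797973632812, 144.69737243652344), (28.965316772460938, 32.13029479980469), 71.0283203125)
d1 deck 1673 ((614.6954956054688, 123.89373779296875), (212.4090118408203, 224.6278533935547), 76.14620971679688) 0.09914983182516024
 dark [318 195  26  24 297] ((671.0283813476562, 107.8697280883789), (79.25405883789062, 54.87843322753906), 80.4609375) 0.14249272219045572 [0.6716 0.1191 0.1265]
 stand walls 505 ((482.8666076660156, -264.6476135253906), (42.76332473754883, 87.79882049560547), 87.31167602539062) 0.05101680155802346
 stand foot 500 ((482.47930908203125, -265.51507568359375), (76.47148132324219, 97.66658020019531), 85.2164535522461) 0.011561122047137218
 knob 80 [0.52470269 0.13929283 0.11297448] ((525.4970092773438, 140.1894073486328), (38.76203155517578, 33.444976806640625), 62.35691452026367)
```

```bash
python3 - <<'E'
from h import *
g={}
for t in('s1','d1'):
    P,C,uv=cloud(load(t))
    for p in P[(P[:,2]>.12)&(P[:,0]>.2)&(P[:,0]<.8)&(P[:,1]>-.4)&(P[:,1]<.8)]:
        k=(round(p[0],1),round(p[1],1)); g[k]=max(g.get(k,0),round(float(p[2]),2))
print(sorted(g.items()))
E
```

```text
[((np.float64(0.2), np.float64(0.5)), 0.6), ((np.float64(0.2), np.float64(0.6)), 0.6), ((np.float64(0.2), np.float64(0.7)), 0.4), ((np.float64(0.3), np.float64(0.6)), 0.59), ((np.float64(0.3), np.float64(0.8)), 0.21), ((np.float64(0.4), np.float64(0.6)), 0.16), ((np.float64(0.4), np.float64(0.7)), 0.48), ((np.float64(0.4), np.float64(0.8)), 0.49), ((np.float64(0.5), np.float64(0.1)), 0.12), ((np.float64(0.5), np.float64(0.6)), 0.16), ((np.float64(0.5), np.float64(0.7)), 0.49), ((np.float64(0.5), np.float64(0.8)), 0.49), ((np.float64(0.6), np.float64(0.1)), 0.14), ((np.float64(0.6), np.float64(0.8)), 0.21), ((np.float64(0.7), np.float64(0.1)), 0.14), ((np.float64(0.7), np.float64(0.2)), 0.14)]
```

Call:
drive_tool([
  [0.05,-0.066,0],
  [0.1,-0.13,0],
  [0.15,-0.2,0],
  [0.2,-0.26,0],
  [0.25,-0.33,0],
  [0.3,-0.39,0],
  [0.35,-0.46,0],
  [0.4,-0.52,0],
], claw=[85,85,85,85,85,85,85,85], yaw=[0,0,0,0,0,0,0,0])

```text
time: 0.92
tool_pos: [0.3863, 0.3869, 0.4048]
tcp_rot: [0.436, 3.111, -0.0]
wrist_force: [0.2, 0.1, -0.5]
width: 0.996
grip_force: 0.0
```

Path is clear. Going on over the lamp.

Call:
drive_tool([
  [0.05,-0.066,0],
  [0.1,-0.13,-0.01],
  [0.15,-0.2,-0.02],
  [0.2,-0.26,-0.03],
  [0.25,-0.33,-0.04],
  [0.3,-0.39,-0.06],
  [0.35,-0.46,-0.08],
  [0.416,-0.524,-0.1],
], claw=[85,85,85,85,85,85,85,85], yaw=[0,0,0,0,0,0,0,0])

```text
time: 1.58
tool_pos: [0.5884, 0.1302, 0.356]
tcp_rot: [-0.437, -3.111, 0.0]
wrist_force: [0.4, 0.9, -1.0]
width: 0.997
grip_force: 0.0
```

Call:
drive_tool([
  [0,0,0],
  [0,0,0],
  [0,0,0],
], claw=[85,85,85], yaw=[0,0,0])

```text
time: 1.83
tool_pos: [0.588, 0.1324, 0.3561]
tcp_rot: [-0.438, -3.11, -0.0]
wrist_force: [-0.4, 0.8, 1.1]
width: 0.998
grip_force: 0.0
```

```bash
python3 - <<'E'
from h import *
c=grab('wrist','w1'); print(np.round(c['eye'],4),bot.read_state()['tool_pos'],proj(c,[[.526,.143,.09]],True),(c['depth']>0).mean())
E
```

```text
[0.5213 0.152  0.3266] [0.5876996  0.13308987 0.35650311] [[310.07514053 153.98618005]] 0.992275390625
```

View pics/w1.png

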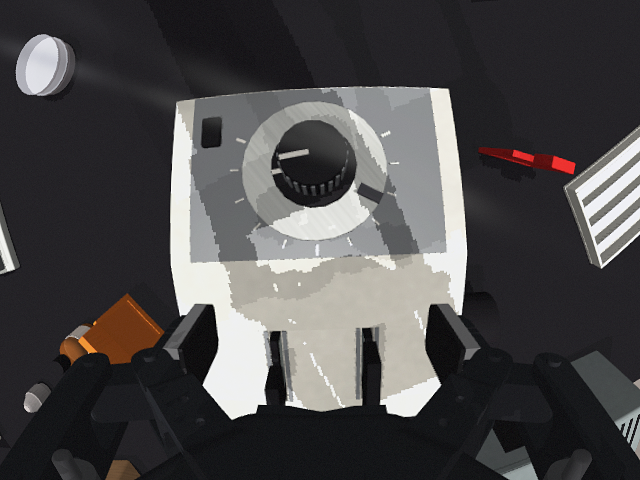

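The wrist view shows the dial, with its ring centre near (316,172). The pointer line runs left, from (308,153) to (275,157). The dark ring tab is at (371,193). Image right is lamp +y and image down is up the slope, so the dial is at about 3.6 and the tab at about 0.8. That means turning roughly +160° about z. Now precise measurements.

```bash
cat >> h.py <<'E'
def panel(c):
    P,C,uv=cloud(c,True); L=[]
    s=(P[:,2]>.06)&(P[:,2]<.096)&(np.hypot(P[:,0]-.526,P[:,1]-.14)<.1)&(C.min(1)>70)
    Q=P[s]; m=np.ones(len(Q),bool)
    for _ in range(8):
        o=Q[m].mean(0); n=np.linalg.svd(Q[m]-o,full_matrices=False)[2][2]; n*=np.sign(n[2]); m=np.abs((Q-o)@n)<.002
    return P,C,uv,o,n,m.mean()
E
python3 - <<'E'
from h import *
c=load('w1'); P,C,uv,o,n,f=panel(c)
print('n',n.round(4),'tilt',np.degrees(np.arccos(n[2])),'yaw',np.degrees(np.arctan2(-n[1],-n[0])),f)
h=(P-o)@n
near=np.hypot(P[:,0]-.526,P[:,1]-.14)<.08
print('hist',np.histogram(h[near],bins=np.arange(-.004,.044,.002)))
y=np.cross([0,0,1],-n); y/=np.linalg.norm(y); x=np.cross(y,n)
def cir(lo,hi,tag):
    q=P[near&(h>lo)&(h<hi)]-o; p=np.c_[q@x,q@y].astype(np.float32); (cx,cy),r=cv2.minEnclosingCircle(p)
    ctr=o+cx*x+cy*y; print(tag,len(p),'r',r,'panel ctr',ctr.round(4)); return ctr
T=h[near].max()
cir(T-.004,T+.001,'top'); cir(.0015,.005,'ring'); cir(.006,.0115,'skirt')
# dark tab pixel centroid and pointer pixels
im=c['color'].astype(int); 
sub=(im.max(2)<110)&(im.max(2)>15); k,l,s,ce=cv2.connectedComponentsWithStats(sub[150:240,350:400].astype(np.uint8))
print([ (s[i].tolist(),(ce[i]+[350,150]).round(1)) for i in range(1,k) if s[i,4]>30])
E
```

```text
n [-0.3314  0.0804  0.94  ] tilt 19.941043420688896 yaw -13.638742244573875 0.764592502168396
hist (array([  924,  9988, 11581,  8180,   905,   227,  1280,   218,    46,
          41,    34,    51,    45,    46,    40,    58,    55,   129,
         177,  3038,   379,     0,     0]), array([-0.004, -0.002,  0.   ,  0.002,  0.004,  0.006,  0.008,  0.01 ,
        0.012,  0.014,  0.016,  0.018,  0.02 ,  0.022,  0.024,  0.026,
        0.028,  0.03 ,  0.032,  0.034,  0.036,  0.038,  0.04 ,  0.042]))
top 2373 r 9.999999747378752e-05 panel ctr [0.5995 0.133  0.1048]
ring 9992 r 0.07938940078020096 panel ctr [0.5295 0.1382 0.0797]
skirt 1716 r 0.06552034616470337 panel ctr [0.5237 0.1298 0.0783]
[([0, 0, 7, 37, 186], array([352.3, 165.9])), ([7, 26, 43, 64, 1332], array([383.8, 209.6]))]
```

```bash
cat >> h.py <<'E'
def dialfit(c,verbose=True):
    P,C,uv,o,n,f=panel(c); yaw=np.arctan2(-n[1],-n[0])
    n=np.array([-.342*np.cos(yaw),-.342*np.sin(yaw),.9397]); y=np.array([-np.sin(yaw),np.cos(yaw),0]); x=np.cross(y,n)
    h=(P-o)@n; near=np.hypot(P[:,0]-.526,P[:,1]-.14)<.07
    t=near&(h>.031)&(h<.038); top=np.median(h[t]); d=P[t]-o; p=np.c_[d@x,d@y]*1000
    p=p[np.hypot(*(p-np.median(p,0)).T)<24]
    hull=cv2.convexHull(p.astype(np.float32)); (cx,cy),r=cv2.minEnclosingCircle(p.astype(np.float32)); ec=cv2.fitEllipse(hull) if len(hull)>5 else None
    h=h-(top-.036); o=o+n*(top-.036); ctr=o+(cx*x+cy*y)/1000; ctr=ctr-n*((ctr-o)@n)
    # cast rays onto planes
    def polar(hh):
        D=rays(c,uv,True); e=np.array(c['eye']); W=e+D*(((ctr+n*hh-e)@n)/(D@n))[:,None]-ctr; return np.hypot(W@x,W@y),np.arctan2(W@y,W@x),W
    V=C.max(1)
    r36,a36,W=polar(.036); m=near&(r36<.021)&(r36>.006)&(np.abs(h-.036)<.004)&(V>120)
    r6,a6,W6=polar(.0065); T=near&(r6>.033)&(r6<.047)&(h<.012)&(V<110)
    # a: angle from upslope toward +y (ccw); joint=2-a
    import math
    ang=lambda a: math.atan2(np.sin(a).mean(),np.cos(a).mean())
    # keep the largest tab component
    k,l,s,_=cv2.connectedComponentsWithStats(T.reshape(480,640).astype(np.uint8)); comps=[]
    for i in range(1,k):
        if s[i,4]>40: q=l.ravel()==i; comps.append((int(s[i,4]),round(2-ang(a6[q]),3),round(r6[q].mean()*1000,1),uv[q].mean(0).round(0).tolist()))
    if verbose: print('yaw',np.degrees(yaw).round(2),'ctr',ctr.round(4),'r',round(r,1),'top',round(top,4),'ell',ec)
    print('pointer',m.sum(),round(2-ang(a36[m]),3) if m.any() else None,'tabs',comps)
    return ctr,n,x,y,yaw
E
python3 - <<'E'
from h import *
ctr,n,x,y,yaw=dialfit(load('w1'))
print('dial grip',ctr+.030*n); R=np.c_[[np.cos(yaw),np.sin(yaw),0],[-np.sin(yaw),np.cos(yaw),0],[0,0,1]]
O=ctr-R@[-.0637,0,.0795]; print('lamp O',O)
for s in(.032,-.032): print('slot',O+R@[.075,s,.13])
print('q',bot.read_state()['q'].round(3))
c=load('w1');print(proj(c,[ctr,ctr+.039*x+.0065*n,ctr+.039*y+.0065*n],True))
E
```

```text
yaw -13.64 ctr [0.5359 0.1423 0.0807] r 20.8 top 0.0352 ell ((8.818828582763672, 1.977920413017273), (40.527469635009766, 41.12138366699219), 23.504478454589844)
pointer 128 3.486 tabs [(262, 0.938, np.float64(40.0), [369.0, 193.0])]
dial grip [0.52587954 0.14473931 0.1088607 ]
lamp O [0.597754  0.1272996 0.0011697]
slot [0.67818471 0.14071231 0.1311697 ]
slot [0.66309356 0.078517   0.1311697 ]
q [ 1.810e-01  1.630e-01  1.816e+00  1.000e-03  1.163e+00 -1.111e+00]
[[313.7096742  168.10822264]
 [315.59305602 225.36569927]
 [373.81464672 163.31626336]]
```

Call:
drive_tool([
  [-0.06,0.01,0],
  [-0.124,0.023,-0.03],
  [-0.124,0.023,-0.06],
  [-0.124,0.023,-0.1],
  [-0.124,0.023,-0.13],
  [-0.124,0.023,-0.16],
  [-0.124,0.023,-0.173],
  [-0.124,0.023,-0.173],
], claw=[85,85,85,85,85,85,85,85], yaw=[-0.04,-0.08,-0.12,-0.15,-0.19,-0.19,-0.19,-0.19], newtons=35)

```text
time: 2.55
tool_pos: [0.5245, 0.145, 0.2686]
tcp_rot: [-1.327, -2.845, 0.003]
wrist_force: [-0.3, -0.3, -0.3]
width: 0.995
grip_force: 0.0
```

Call:
drive_tool([
  [0,0,0],
  [0,0,0],
], claw=[85,80], yaw=[0,0])

```text
time: 2.72
tool_pos: [0.5265, 0.1446, 0.2712]
tcp_rot: [1.33, 2.845, 0.002]
wrist_force: [0.1, 0.2, -0.8]
width: 0.938
grip_force: 0.0
```

```bash
python3 - <<'E'
from h import *
s=bot.read_state(); print(s['time'],s['tool_pos'],s['tcp_rot'],s['wrist_force'],s['q'][5]); c=grab('wrist','w2')
E
```

```text
2.7167 [0.52649414 0.14464069 0.27124306] [1.32961704e+00 2.84455799e+00 2.10307328e-03] [ 0.06535216  0.21662712 -0.76506031] -0.4738688223029264
```

View pics/w2.png

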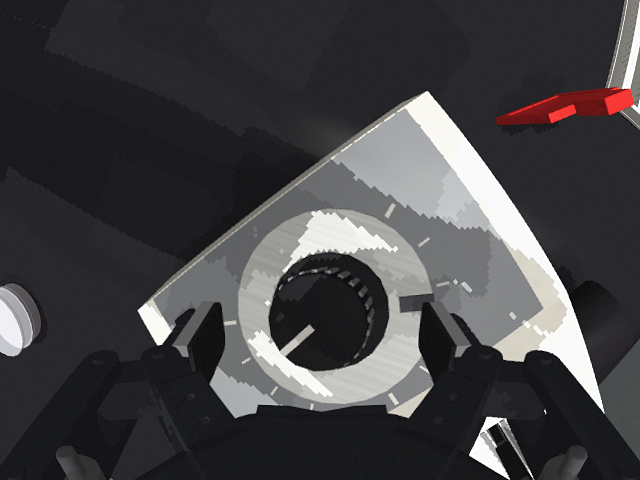

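The knob, at about (322,318), is centred between the fingers at x≈205 and 437. The ring tab, at about (415,302), lies inside the right finger's path but below it. Closing now.

Call:
drive_tool([
  [0,0,0],
  [0,0,0],
  [0,0,0],
  [0,0,0],
  [0,0,0],
  [0,0,0],
  [0,0,0],
  [0,0,0],
], claw=[60,50,45,42,38,36,36,36], yaw=[0,0,0,0,0,0,0,0], newtons=35)

```text
time: 3.43
tool_pos: [0.5266, 0.1442, 0.2709]
tcp_rot: [1.332, 2.844, 0.002]
wrist_force: [-0.2, 0.5, 5.6]
width: 0.467
grip_force: 34.5
```

Call:
drive_tool([
  [0,0,0],
  [0,0,0],
  [0,0,0],
  [0,0,0],
  [0,0,0],
  [0,0,0],
  [0,0,0],
  [0,0,0],
], claw=[36,36,36,36,36,36,36,36], yaw=[0.03,0.06,0.09,0.12,0.15,0.18,0.21,0.24])

```text
time: 4.1
tool_pos: [0.5271, 0.1438, 0.2697]
tcp_rot: [0.184, 3.133, -0.0]
wrist_force: [9.9, 4.7, -12.2]
width: 0.449
grip_force: 37.4
```

Call:
drive_tool([
  [0,0,0],
  [0,0,0],
  [0,0,0],
  [0,0,0],
  [0,0,0],
  [0,0,0],
  [0,0,0],
], claw=[36,36,36,36,36,36,36], yaw=[0.03,0.06,0.09,0.12,0.15,0.17,0.17])

```text
time: 4.68
tool_pos: [0.5264, 0.1438, 0.2719]
tcp_rot: [-0.647, 3.074, -0.002]
wrist_force: [-5.3, 1.2, 13.1]
width: 0.453
grip_force: 55.3
```

Call:
drive_tool([
  [0,0,0],
  [0,0,0],
  [0,0,0],
  [0,0,0],
  [0,0,0],
  [0,0,0],
], claw=[50,65,80,85,85,85], yaw=[0,0,0,0,0,0])

```text
time: 5.18
tool_pos: [0.5261, 0.1439, 0.2695]
tcp_rot: [0.643, -3.075, 0.0]
wrist_force: [-0.6, 0.5, 0.1]
width: 0.998
grip_force: 0.0
```

```bash
python3 - <<'E'
from h import *
s=bot.read_state(); print(s['time'],s['tool_pos'],s['tcp_rot'],s['q'][5]); c=grab('wrist','w3')
dialfit(c); dialfit(load('w2'))
E
```

```text
5.1833 [0.52605801 0.14387828 0.2695314 ] [ 6.42815403e-01 -3.07451011e+00  1.50487423e-04] -1.7616294372761256
yaw -12.7 ctr [0.5357 0.1423 0.0805] r 20.7 top 0.0348 ell ((14.023086547851562, 27.995769500732422), (40.11834716796875, 40.8864860534668), 76.2552719116211)
pointer 278 2.37 tabs [(246, -0.285, np.float64(46.6), [397.0, 299.0]), (370, 0.951, np.float64(39.9), [348.0, 384.0])]
yaw -14.45 ctr [0.5357 0.1425 0.0806] r 20.7 top 0.0349 ell ((15.178083419799805, -23.219701766967773), (40.26129150390625, 41.161102294921875), 112.59860229492188)
pointer 298 3.464 tabs [(42, 4.59, np.float64(46.7), [244.0, 268.0]), (413, 0.906, np.float64(39.1), [414.0, 302.0])]
```

Call:
drive_tool([
  [0,0,0],
  [0,0,0],
  [0,0,0],
  [0,0,0],
  [0,0,0],
  [0,0,0],
  [0,0,0],
  [0,0,0],
], claw=[85,85,85,85,85,85,85,85], yaw=[-0.04,-0.08,-0.12,-0.16,-0.2,-0.23,-0.27,-0.31])

```text
time: 5.9
tool_pos: [0.5261, 0.144, 0.2698]
tcp_rot: [-0.878, -3.016, 0.0]
wrist_force: [0.0, 0.3, 0.7]
width: 0.998
grip_force: 0.0
```

Call:
drive_tool([
  [0,0,0],
  [0,0,0],
  [0,0,0],
  [0,0,0],
  [0,0,0],
  [0,0,0],
  [0,0,0],
  [0,0,0],
], claw=[85,85,85,60,50,42,38,36], yaw=[-0.04,-0.08,-0.11,-0.11,-0.11,-0.11,-0.11,-0.11])

```text
time: 6.57
tool_pos: [0.5266, 0.1443, 0.2705]
tcp_rot: [1.373, 2.825, 0.002]
wrist_force: [0.2, 1.0, 1.5]
width: 0.468
grip_force: 34.5
```

Call:
drive_tool([
  [0,0,0],
  [0,0,0],
  [0,0,0],
  [0,0,0],
  [0,0,0],
  [0,0,0],
  [0,0,0],
  [0,0,0],
], claw=[36,36,36,36,36,36,36,36], yaw=[0,0,0.03,0.06,0.09,0.12,0.15,0.18])

```text
time: 7.23
tool_pos: [0.5267, 0.144, 0.2701]
tcp_rot: [0.524, 3.095, 0.001]
wrist_force: [5.2, 1.2, -4.0]
width: 0.453
grip_force: 35.7
```

Call:
drive_tool([
  [0,0,0],
  [0,0,0],
  [0,0,0],
  [0,0,0],
  [0,0,0],
  [0,0,0],
  [0,0,0],
  [0,0,0],
], claw=[36,36,36,36,36,36,36,36], yaw=[0.03,0.06,0.09,0.12,0.15,0.18,0.21,0.23])

```text
time: 7.9
tool_pos: [0.5263, 0.1438, 0.2714]
tcp_rot: [0.603, -3.083, 0.002]
wrist_force: [-3.6, 0.4, 9.5]
width: 0.453
grip_force: 56.1
```

Call:
drive_tool([
  [0,0,0],
  [0,0,0],
  [0,0,0],
  [0,0,0],
  [0,0,0],
  [0,0,0],
  [0,0,0],
], claw=[36,50,65,80,85,85,85], yaw=[0,0,0,0,0,0,0])

```text
time: 8.48
tool_pos: [0.526, 0.1439, 0.2695]
tcp_rot: [0.597, -3.084, 0.0]
wrist_force: [0.3, 0.3, 0.5]
width: 0.992
grip_force: 0.0
```

```bash
python3 - <<'E'
from h import *
s=bot.read_state(); print(s['time'],s['tool_pos'],s['tcp_rot'],s['q'][5]); c=grab('wrist','w4')
dialfit(c)
E
```

```text
8.4833 [0.52602048 0.14385965 0.26952777] [ 5.96570731e-01 -3.08371039e+00  2.22584518e-04] -1.7315908513259703
yaw -12.81 ctr [0.5359 0.1425 0.0806] r 20.6 top 0.0348 ell ((14.447733879089355, 27.331823348999023), (40.05219650268555, 41.06702423095703), 67.96172332763672)
pointer 257 1.231 tabs [(207, -0.185, np.float64(46.6), [399.0, 306.0]), (370, 0.947, np.float64(40.0), [351.0, 384.0])]
```

Call:
drive_tool([
  [0,0,0],
  [0,0,0],
  [0,0,0],
  [0,0,0],
  [0,0,0],
  [0,0,0],
  [0,0,0],
  [0,0,0],
], claw=[85,85,85,85,85,85,85,85], yaw=[-0.04,-0.08,-0.12,-0.16,-0.2,-0.24,-0.24,-0.24])

```text
time: 9.2
tool_pos: [0.5261, 0.144, 0.2698]
tcp_rot: [-0.576, -3.088, 0.0]
wrist_force: [-1.1, 0.3, 0.8]
width: 0.996
grip_force: 0.0
```

Call:
drive_tool([
  [0,0,0],
  [0,0,0],
  [0,0,0],
  [0,0,0],
  [0,0,0],
  [0,0,0],
  [0,0,0],
], claw=[60,50,42,38,36,36,36], yaw=[0,0,0,0,0,0,0])

```text
time: 9.78
tool_pos: [0.5263, 0.1444, 0.2703]
tcp_rot: [0.58, 3.087, 0.002]
wrist_force: [0.4, 3.0, 2.7]
width: 0.451
grip_force: 35.3
```

Call:
drive_tool([
  [0,0,0],
  [0,0,0],
  [0,0,0],
  [0,0,0],
  [0,0,0],
  [0,0,0],
], claw=[36,36,36,36,36,36], yaw=[0.02,0.04,0.06,0.08,0.095,0.095])

```text
time: 10.28
tool_pos: [0.5265, 0.144, 0.27]
tcp_rot: [0.113, 3.138, -0.0]
wrist_force: [1.2, 3.1, 0.1]
width: 0.448
grip_force: 38.9
```

Call:
drive_tool([
  [0,0,0],
  [0,0,0],
  [0,0,0],
  [0,0,0],
  [0,0,0],
  [0,0,0],
  [0,0,0],
], claw=[36,50,65,80,85,85,85], yaw=[0,0,0,0,0,0,0])

```text
time: 10.87
tool_pos: [0.5261, 0.1439, 0.2698]
tcp_rot: [-0.115, -3.139, 0.0]
wrist_force: [0.3, 0.0, -0.1]
width: 0.994
grip_force: 0.0
```

```bash
python3 - <<'E'
from h import *
s=bot.read_state(); print(s['time'],s['tool_pos'],s['tcp_rot'],s['q'][5]); c=grab('wrist','w5')
dialfit(c)
E
```

```text
10.8667 [0.52605    0.14386205 0.26980819] [-1.15336901e-01 -3.13918485e+00  2.62024979e-04] -1.2759857765301366
yaw -13.27 ctr [0.5358 0.1426 0.0805] r 20.8 top 0.0348 ell ((18.397859573364258, 10.251808166503906), (40.88276672363281, 41.18840026855469), 123.71021270751953)
pointer 312 0.935 tabs [(396, 0.937, np.float64(39.9), [387.0, 364.0])]
```

View pics/w5.png

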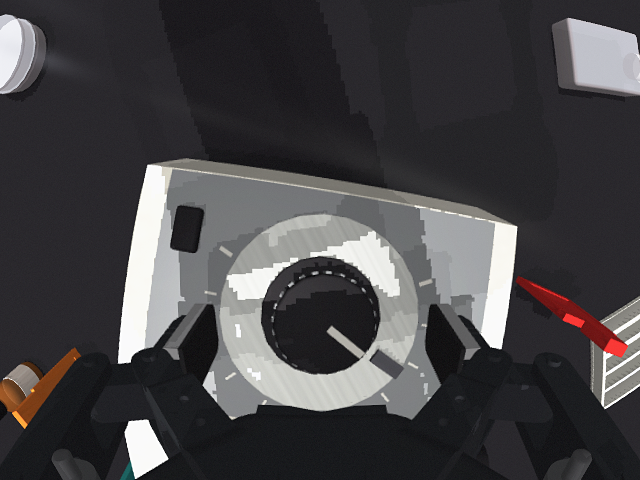

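The pointer, from (330,330) to (365,355), is in line with the dark tab at (387,363); they measure 0.935 against 0.937 rad. The ring has not turned. Now to the filter.

Call:
drive_tool([
  [0,0,0.08],
  [0,0,0.15],
  [0.06,-0.02,0.2],
  [0.13,-0.05,0.2],
  [0.2,-0.08,0.2],
  [0.27,-0.11,0.2],
  [0.34,-0.14,0.2],
  [0.414,-0.164,0.2],
], claw=[85,85,85,85,85,85,85,85], yaw=[0,0,0,0,-0.02,-0.052,-0.052,-0.052])

```text
time: 11.58
tool_pos: [0.7344, 0.0607, 0.3699]
tcp_rot: [-0.372, -3.119, 0.001]
wrist_force: [0.3, 1.0, 1.1]
width: 0.995
grip_force: 0.0
```

Call:
drive_tool([
  [0,0,0],
  [0,0,0],
  [0,0,0],
], claw=[85,85,85], yaw=[0,0,0])

```text
time: 11.83
tool_pos: [0.7328, 0.0619, 0.369]
tcp_rot: [-0.371, -3.117, 0.0]
wrist_force: [-0.5, -0.7, 0.6]
width: 0.998
grip_force: 0.0
```

```bash
python3 - <<'E'
from h import *
c=grab('wrist','w6'); s=bot.read_state(); print(s['time'],s['tool_pos'],s['tcp_rot'])
P,C,uv=cloud(c,True)
m=(P[:,2]>.11)&(P[:,2]<.16)&(np.hypot(P[:,0]-.67,P[:,1]-.11)<.09)&(C.max(1)<120)
k,l,st,_=cv2.connectedComponentsWithStats(m.reshape(480,640).astype(np.uint8))
for i in range(1,k):
    if st[i,4]>40:
        q=l.ravel()==i; t=P[q]; tt=t[t[:,2]>t[:,2].max()-.006]; print(st[i],t[:,2].max().round(4),rect(tt),uv[q].mean(0).round())
print('expected px',proj(c,[[.6631,.0785,.14],[.6782,.1407,.14]],True))
E
```

```text
11.8833 [0.73234947 0.06233407 0.36956178] [-3.70341458e-01 -3.11827095e+00  4.91772687e-06]
[ 313   91   17   98 1134] 0.1434 ((662.9853515625, 78.74307250976562), (8.516522407531738, 21.53108024597168), 76.28816223144531) [321. 139.]
[ 417   93   30  100 2628] 0.1435 ((678.0719604492188, 140.42654418945312), (9.522477149963379, 55.26277542114258), 76.19768524169922) [432. 142.]
expected px [[320.6245714  139.29259097]
 [437.67961197 142.82557018]]
```

View pics/w6.png

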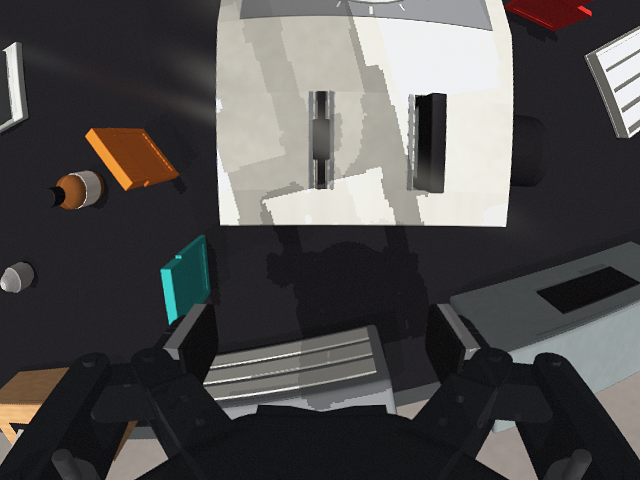

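The narrow tab at (321,139) measures (0.663, 0.0787) with its top at about 0.142 and yaw −13.7°, matching the slot worked out from the lamp. The wide bar is at (432,142). I'll part-close the fingers, then go down.

Call:
drive_tool([
  [-0.07,0.016,0],
  [-0.139,0.033,0],
  [-0.139,0.033,0],
  [-0.139,0.033,-0.03],
  [-0.139,0.033,-0.07],
  [-0.139,0.033,-0.11],
  [-0.139,0.033,-0.14],
  [-0.139,0.033,-0.165],
], claw=[40,40,40,40,40,40,40,40], yaw=[0,0,0,0,0,0,0,0], newtons=40)

```text
time: 12.55
tool_pos: [0.6619, 0.0793, 0.287]
tcp_rot: [-0.369, -3.119, 0.0]
wrist_force: [-0.6, 1.1, 0.5]
width: 0.475
grip_force: 0.0
```

Call:
drive_tool([
  [0,0,0],
  [0,0,0],
  [0,0,0],
  [0,0,0],
  [0,0,0],
  [0,0,0],
  [0,0,0],
  [0,0,0],
], claw=[40,40,20,12,6,4,4,4], yaw=[0,0,0,0,0,0,0,0])

```text
time: 13.22
tool_pos: [0.6644, 0.0785, 0.2893]
tcp_rot: [0.371, 3.117, 0.001]
wrist_force: [-0.4, 1.0, 5.9]
width: 0.1
grip_force: 40.4
```

```bash
python3 - <<'E'
from h import *
s=bot.read_state(); print(s['time'],s['tool_pos'],s['tcp_rot'],s['width'],s['grip_force'],s['wrist_force'])
E
```

```text
13.2167 [0.66442041 0.07845998 0.28930692] [3.70658862e-01 3.11667979e+00 8.68320085e-04] 0.10037296810255304 40.36904454231262 [-0.43780205  0.97178183  5.93111845]
```

Call:
drive_tool([
  [0,0,0.015],
  [0,0,0.03],
  [0,0,0.055],
  [0,0,0.08],
  [0,0,0.12],
  [0,0,0.16],
  [0,0,0.2],
  [0,0,0.22],
], claw=[4,4,4,4,4,4,4,4], yaw=[0,0,0,0,0,0,0,0])

```text
time: 13.88
tool_pos: [0.6641, 0.0786, 0.402]
tcp_rot: [0.37, 3.115, 0.002]
wrist_force: [0.6, 0.9, -0.1]
width: 0.095
grip_force: 39.5
```

Call:
drive_tool([
  [0,0,0],
  [0,0,0],
  [0,0,0],
], claw=[4,4,4], yaw=[0,0,0])

```text
time: 14.13
tool_pos: [0.6631, 0.0785, 0.3962]
tcp_rot: [-0.371, -3.118, 0.001]
wrist_force: [-0.6, 0.1, -1.1]
width: 0.097
grip_force: 39.5
```

```bash
python3 - <<'E'
from h import *
s=bot.read_state(); print(s['time'],s['tool_pos'],s['tcp_rot'],s['width'],s['grip_force'],s['wrist_force'])
for n in('scene','side'):
    c=grab(n,n+'2'); P,C,uv=cloud(c)
    m=(P[:,2]>.105)&(P[:,2]<.222)&(np.hypot(P[:,0]-.664,P[:,1]-.078)<.045)&(C.max(1)<150)&(P[:,2]<.205)
    Q=P[m]; print(n,m.sum(),'zmin',np.percentile(Q[:,2],[0,1,5]).round(4),'ctr',Q.mean(0).round(4),rect(Q))
E
```

```text
14.1333 [0.66314225 0.07846794 0.39618488] [-3.70541932e-01 -3.11758230e+00  6.04302471e-04] 0.09732610075436923 39.50983464717865 [-0.60110005  0.12833081 -1.08047206]
scene 163 zmin [0.1548 0.1553 0.1564] ctr [0.6657 0.0763 0.1749] ((660.7586669921875, 77.11580657958984), (7.308070182800293, 60.82136535644531), 79.420166015625)
side 183 zmin [0.1487 0.1496 0.1515] ctr [0.6569 0.0781 0.1713] ((659.2855224609375, 77.5341796875), (12.124347686767578, 62.397369384765625), 77.0998764038086)
```

Call:
drive_tool([
  [-0.02,-0.04,0],
  [-0.05,-0.1,0],
  [-0.08,-0.16,0],
  [-0.11,-0.22,0],
  [-0.145,-0.28,0],
  [-0.18,-0.34,0],
  [-0.21,-0.4,0],
  [-0.24,-0.46,0],
], claw=[4,4,4,4,4,4,4,4], yaw=[0,0,0.01,0.02,0.03,0.04,0.05,0.059])

```text
time: 14.9
tool_pos: [0.5422, -0.1526, 0.3959]
tcp_rot: [-0.078, -3.138, -0.001]
wrist_force: [0.4, -0.1, -1.1]
width: 0.096
grip_force: 39.6
```

Call:
drive_tool([
  [-0.03,-0.055,0],
  [-0.06,-0.11,0],
  [-0.08,-0.16,0],
  [-0.1,-0.19,0],
  [-0.118,-0.226,0],
  [-0.118,-0.226,0],
  [-0.118,-0.226,0],
  [-0.118,-0.226,0],
], claw=[4,4,4,4,4,4,4,4], yaw=[0,0,0,0,0,0,0,0])

```text
time: 15.57
tool_pos: [0.4846, -0.2641, 0.3965]
tcp_rot: [-0.081, -3.139, -0.002]
wrist_force: [0.2, 0.2, -0.7]
width: 0.094
grip_force: 39.6
```

```bash
python3 - <<'E'
from h import *
c=grab('wrist','w7'); s=bot.read_state(); print(s['time'],s['tool_pos'],s['tcp_rot'],s['width'])
P,C,uv=cloud(c,True)
b=(np.abs(P[:,0]-.484)<.08)&(np.abs(P[:,1]+.264)<.08)
for lo,hi in((.045,.058),(.008,.016)):
    m=b&(P[:,2]>lo)&(P[:,2]<hi); print(m.sum(),rect(P[m]) if m.sum()>5 else '',np.median(P[m,2]))
E
```

```text
15.6167 [ 0.48483169 -0.26383266  0.39671153] [-7.98775229e-02 -3.13970558e+00 -1.69540442e-03] 0.09306793458740674
2878 ((484.14361572265625, -264.4403381347656), (39.973541259765625, 85.6574935913086), 86.81319427490234) 0.053012524216899976
3930 ((483.6092529296875, -264.30523681640625), (75.73795318603516, 95.35044860839844), 86.92887115478516) 0.0130579023742384
```

View pics/w7.png

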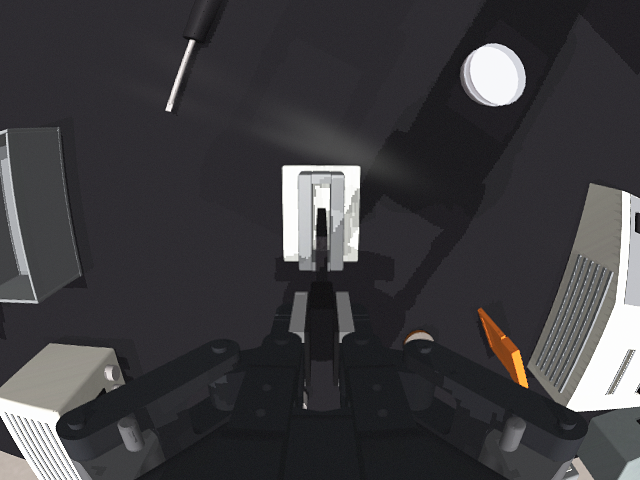

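The filter, held at about (321,225), hangs in line over the stand slot. The stand measures (0.4840, −0.2643) at −3.1°. Lowering now.

Call:
drive_tool([
  [0,0,-0.05],
  [0,0,-0.1],
  [0,0,-0.15],
  [-0.001,-0.001,-0.18],
  [-0.001,-0.001,-0.2],
  [-0.001,-0.001,-0.22],
  [-0.001,-0.001,-0.24],
  [-0.001,-0.001,-0.26],
], claw=[4,4,4,4,4,4,4,4], yaw=[0,0,0,0,0,0,0,0])

```text
time: 16.28
tool_pos: [0.4849, -0.2649, 0.2675]
tcp_rot: [0.079, 3.139, -0.001]
wrist_force: [-0.0, 0.1, 0.4]
width: 0.096
grip_force: 39.6
```

Call:
drive_tool([
  [0,0,0],
  [0,0,0],
  [0,0,0],
], claw=[4,4,4], yaw=[0,0,0])

```text
time: 16.53
tool_pos: [0.4845, -0.2652, 0.2681]
tcp_rot: [0.081, 3.14, -0.001]
wrist_force: [-0.4, 1.0, 0.4]
width: 0.098
grip_force: 39.6
```

Call:
drive_tool([
  [0,0,-0.006],
  [0,0,-0.012],
  [0,0,-0.016],
  [0,0,-0.016],
  [0,0,-0.016],
], claw=[4,4,4,4,4], yaw=[0,0,0,0,0])

```text
time: 16.95
tool_pos: [0.484, -0.265, 0.2592]
tcp_rot: [-0.081, -3.14, -0.0]
wrist_force: [0.2, -0.6, -0.1]
width: 0.097
grip_force: 39.6
```

Call:
drive_tool([
  [0,0,-0.003],
  [0,0,-0.006],
  [0,0,-0.006],
  [0,0,-0.006],
], claw=[4,4,4,4], yaw=[0,0,0,0])

```text
time: 17.28
tool_pos: [0.4841, -0.265, 0.2564]
tcp_rot: [-0.08, -3.14, -0.0]
wrist_force: [0.4, -0.9, -0.7]
width: 0.094
grip_force: 39.6
```

Call:
drive_tool([
  [0,0,0],
  [0,0,0],
  [0,0,0],
  [0,0,0],
  [0,0,0],
  [0,0,0],
  [0,0,0],
  [0,0,0],
], claw=[8,10,12,16,22,30,40,40], yaw=[0,0,0,0,0,0,0,0])

```text
time: 17.95
tool_pos: [0.4842, -0.265, 0.2564]
tcp_rot: [0.081, 3.141, -0.0]
wrist_force: [0.9, -0.2, 0.3]
width: 0.473
grip_force: 0.0
```

Call:
drive_tool([
  [0,0,0.03],
  [0,0,0.07],
  [0,0,0.12],
  [0,0,0.18],
  [0,0,0.24],
  [0,0,0.26],
  [0,0,0.26],
  [0,0,0.26],
], claw=[40,40,40,40,40,40,40,40], yaw=[0,0,0,0,0,0,0,0])

```text
time: 18.62
tool_pos: [0.4841, -0.265, 0.3864]
tcp_rot: [0.081, 3.14, -0.001]
wrist_force: [-0.9, -0.5, -0.1]
width: 0.472
grip_force: 0.0
```

```bash
python3 - <<'E'
from h import *
s=bot.read_state(); print(s['time'],s['tool_pos'],s['wrist_force'],s['grip_force'])
a=grab('wrist','w8')
for n,f in(('scene',0),('side',0),('wrist',1)):
    c=a if f else grab(n,n+'3'); P,C,uv=cloud(c,f)
    b=(np.abs(P[:,0]-.484)<.05)&(np.abs(P[:,1]+.264)<.04)&(C.max(1)<150)
    for lo,hi in((.056,.082),(.088,.102),(.102,.115)):
        m=b&(P[:,2]>lo)&(P[:,2]<hi); Q=P[m]; print(n,lo,m.sum(),Q[:,2].max().round(4) if m.sum() else '',rect(Q) if m.sum()>5 else '')
# ring/dial and bystander check from scene vs start
A=load('s1')['color'].astype(int);B=load('scene3')['color'].astype(int)
cv2.imwrite('pics/end.png',np.hstack([cv2.resize(load('scene3')['color'][160:400,170:460],None,fx=1.5,fy=1.5),cv2.resize(load('w8')['color'][130:350,240:400],None,fx=360/220,fy=360/220)[:,:260]])[:,:,::-1])
E
```

```text
18.6167 [ 0.48410772 -0.26497913  0.38639521] [-0.87841211 -0.49058653 -0.13458174] 0.0
scene 0.056 146 0.082 ((482.88104248046875, -264.831298828125), (7.541193008422852, 59.80012893676758), 87.83196258544922)
scene 0.088 45 0.1019 ((483.9708251953125, -267.96722412109375), (22.08411407470703, 8.564610481262207), 17.89519691467285)
scene 0.102 72 0.1094 ((483.64703369140625, -264.30352783203125), (9.457321166992188, 22.661563873291016), 88.5379409790039)
side 0.056 156 0.0819 ((481.25634765625, -265.925048828125), (9.398493766784668, 62.68783950805664), 85.65753173828125)
side 0.088 72 0.1018 ((479.9276428222656, -267.07757568359375), (8.775912284851074, 24.58745574951172), 73.0176773071289)
side 0.102 43 0.1099 ((479.50927734375, -265.79803466796875), (9.5285005569458, 22.74380111694336), 81.12174987792969)
wrist 0.056 264 0.0818 ((482.09063720703125, -265.208984375), (4.736394882202148, 60.79658508300781), 86.9319839477539)
wrist 0.088 57 0.1018 ((471.2680358886719, -265.0856018066406), (1.3544162511825562, 8.13273811340332), 1.1689097881317139)
wrist 0.102 383 0.1099 ((481.7505798339844, -265.5090637207031), (7.728281021118164, 21.96525001525879), 86.89126586914062)
```

View pics/end.png

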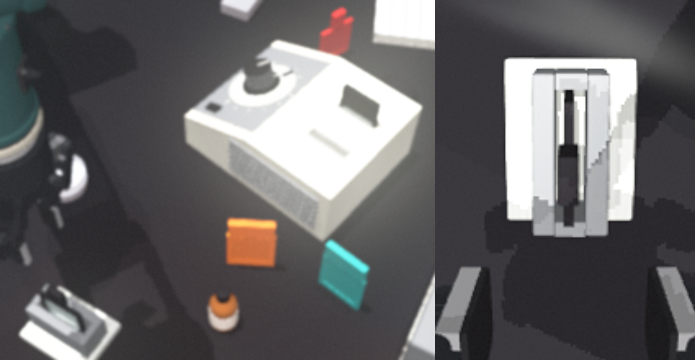

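The filter stands in the slot with its top at about 0.109, so its lower edge is on the floor, and it is centred within 3 mm. The wide-bar filter is still in the lamp and the gripper is clear. Handing in.

```bash
python3 -c "
from workcell import bot; print(bot.finish_job())"
```

```text
the job is handed in; nothing more can be done
None
```

The dial is turned down to the ring tab, measured at 0.935 against 0.937 rad. The narrow-tab filter stands fully down in the stand slot, the wide-bar filter is still in its lamp slot, and the job was handed in at about 19 s of robot time; no verdict was returned.

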